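Face up the display tin

ROBOT

A 7-joint arm with a two-finger parallel gripper is mounted at the origin on the work surface. World frame = base frame: x ahead of the robot, y to its left, z up, the work surface at z = 0. Lengths are in m, angles in rad, forces in N, time in s.
With the tool pointing down it reaches from about 0.35 to 0.9 m from the base axis. Payload 19.9 kg.
Tool frame: the origin (TCP) lies between the finger pads; the fingertips stand 19 mm ahead of it and the grasp point (between the pads) is the TCP; z points along the fingers, y is the direction in which the jaws open and shut (so a half turn about z gives the same grasp; the last joint's range is limited). The gripper opens to 94 mm and grips with 3 to 60 N. Pads are 16 mm wide; open, the fingers measure 119 mm over their backs; the gripper's body (75 mm by 177 mm) begins 78 mm behind the grasp point.
Start: joints at [-1.327, 0.417, -0.01, 1.614, 0.005, 1.111, -0.053], TCP at [0.176, 0.6, 0.224] pointing down, gripper open.
Joint ranges: [-2.81, 2.81], [-0.39, 2.02], [-1.27, 1.25], [0.06, 2.57], [-1.19, 4.33], [0.19, 2], [-2.82, 2.82]. Speed limits (rad/s): [1.89, 1.89, 2.39, 2.39, 3.01, 3.01, 3.01].

INTERFACE

Orientations are given as a 3x3 rotation matrix whose columns are the frame's x, y, z axes.
In Python, from rig import robot gives the robot as it stands. Calls block until the motion is done:
- robot.move_ptp(position, orientation): joint-space move of the TCP to a pose.
- robot.move_linear(position, velocity=0.15, frame=None, threshold=None): straight line of the TCP; frame=None keeps the orientation; velocity is the mean speed in m/s. With threshold (N) it stops when the force on the tool has changed by that much, and returns True; else False.
- robot.goto_joints(angles): joint-space move.
- robot.gripper_to(opening): finger opening in m; the grip force is fixed at half the most; returns when the fingers have stopped.
- robot.pause(seconds).
- robot.ik(position, orientation): joint angles nearest the present ones, or None.
- robot.get_state(): the state.
- robot.grab_frame(name): name is "scene" or "top" or "wrist"; returns the picture (420x560x3 uint8, red, green, blue); there is no depth.
- robot.camera_info(name): a dict with "fx", "fy", "cx", "cy" (pixels), "dist" ([k1, k2, p1, p2, k3] as OpenCV has them; the pictures are not rectified), "rvec" (rotation vector, rad) and "tvec" (3), from world to camera coordinates, as OpenCV has them. Camera axes: x right, y down, z forward; pixel columns grow to the right and rows downward; lengths in m; the calibration is good to about 2 mm. A picture is of the moment at which its call begins: read the wrist's pose just before it. camera_info takes no time and is no camera call; for the wrist camera it gives the pose at the moment of the call.
A pose or a line that the arm cannot do raises robot.PlanningError and nothing moves.
- robot.sign_off(): hands the job in, once; it reports no verdict.
The state is a dict: "time": time; "qpos": joint angles; "joint_vel": joint speeds; "effort": joint torques, N m; "ee_pos": TCP position; "tool_rot": TCP orientation; "force": force on the tool from outside, world axes, zero at the start; "moment": the same for the moment, N m; "opening": finger opening in m.
Only numpy, scipy, OpenCV 4.12 (cv2) and the standard library are available. Lean on these libraries where they do the work, as an engineer would, in place of code of your own. Each camera call takes 0.05 s, during which the arm holds its last target.

TASK

Take the small carton off the tin's lid and set it down upright in the orange bin without dropping it. Then, with a fingertip, roll the tin round on its turntable until its label faces squarely to the front of the display stand (the side with the yellow ticket strip), and last swing the red hold-down bar fully home over the lid. Keep the tin upright in its turntable and leave the spray can, jar and tape roll where they are.

Things in the scene. Friction and masses are not known exactly. Their poses are not given: they have to be found in the camera images.
- stand: Fixed display stand: white board 200 (x) x 235 (y) x 15 mm. Origin on the bench under the turntable's axis, z up. Its +x is the FRONT, marked by a yellow ticket strip with two white tickets along the front edge (24 mm high, 106 mm from the origin); it points roughly away from the robot. A steel post, 7 mm radius, at the stand's x 0, y +95 mm carries the red hold-down bar.
- turntable: Black turntable on the stand: disc, 62 mm radius, top face 21 mm above the bench, with an 8 mm high lip of inner radius 53.5 mm. Origin on its axis, 15 mm above the bench. Turns without end on a light bearing (drag about 0.02 N m), hardly coasts.
- tin: Green and steel tin, 104 mm diameter, 110 mm high, about 0.7 kg, too wide to grasp across. It stands on the turntable inside the lip; both turn together. Origin at the centre of its underside, z up, +x towards the middle of its label.
- lid (a point): Centre of the tin's flat steel lid, 107 mm above its underside, inside a rim 5 mm wide and 3 mm higher (inner radius 47 mm). A fingertip pressed lightly (about 5 N) on the lid 36 mm from the axis and moved in a circle about the axis carries the tin round by friction, with some slip possible.
- label (a point): Middle of the tin's label on its side wall: a white panel with an orange band, 75 mm wide and 72 mm high, 52 mm from the tin's axis, 54 mm above the tin's underside. An orange dot, 12 mm, lies on the lid on the same side, 38 mm from the axis.
- holdbar (a joint): Angle of the red hold-down bar about the vertical post, rad, counter-clockwise from above. At 0 it points to the stand's -x beside the tin; at 1.571, its stop (fully home), to the stand's -y across the lid. Stays where left; friction 0.06 N m. Bar 112 x 18 x 10 mm, underside 139 mm above the bench, 8 mm above the tin's rim.
- bar_knob (a point): Top of the black upright knob on the bar: a cylinder 18 mm diameter that rises 35 mm above the bar (149 to 184 mm above the bench), 100 mm from the pivot; this point is on its axis, 184 mm above the bench.
- carton: Small white carton with an orange band, 60 (x) x 40 (y) x 45 mm (z), about 0.12 kg, at the start lying on the tin's lid. Origin at the centre of its underside, z up.
- orange_bin: Shallow orange bin, fixed to the bench, 140 (x) x 160 (y) x 24 mm, walls and floor 5 mm, empty. Origin under its centre.
- blue_bin: Shallow blue bin of the same size, fixed; not to be used. It may change places with the orange one. Origin under its centre.
- spray: Bystander: blue spray can, 56 mm diameter, 150 mm high. Origin at the centre of its underside.
- jar: Bystander: pale jar with black cap, 60 mm diameter, 80 mm high. Origin at the centre of its underside.
- tape: Bystander: roll of brown tape lying flat, 90 mm diameter, 45 mm high. Origin at the centre of its underside.

How it is judged:
On the way, in this order (a step that is already met when the one before it is completed fails the run):
1. the carton stands upright in the orange bin, let go (x of carton in the frame of orange_bin between -0.055 and 0.055 m and y of carton in the frame of orange_bin between -0.065 and 0.065 m and z of carton in the frame of orange_bin between 0.001 and 0.01 m and angle between carton's own z axis and vertical below 0.12 rad and contact force between the fingers and carton below 0.1 N), for 0.2 s.
2. the tin is rolled round by a finger on it (contact force between the fingers and tin above 0.2 N and angular speed of tin above 0.1 rad/s), for 0.05 s.
3. the tin's label faces the front of the stand, the tin at rest and let go, the bar not yet over it (y of label in the frame of stand between -0.0105 and 0.0105 m and x of label in the frame of stand above 0.03 m and angular speed of tin below 0.1 rad/s and contact force between the fingers and tin below 0.1 N and value of joint holdbar below 1.2 rad), for 0.2 s.
4. the bar is swung fully home (value of joint holdbar above 1.47 rad), for 0.1 s.
At the end, for the whole second after the job is handed in: The carton stands upright on the floor of the orange bin; the middle of the tin's label is within 10 mm sideways (about 11 degrees) of the stand's front direction; the tin is upright, seated on the turntable and at rest; the bar is at its stop over the lid (joint above 1.47 rad); all let go (all of step 1 and y of label in the frame of stand between -0.0105 and 0.0105 m and x of label in the frame of stand above 0.03 m and angular speed of tin below 0.1 rad/s and contact force between the fingers and tin below 0.1 N and value of joint holdbar above 1.47 rad and x of tin in the frame of stand between -0.006 and 0.006 m and y of tin in the frame of stand between -0.006 and 0.006 m and z of tin in the frame of stand between 0.016 and 0.026 m and angle between tin's own z axis and vertical below 0.06 rad); the robot touches nothing.
It fails at once if the carton is dropped (falls free faster than 0.7 m/s) (contact force between the fingers and carton below 0.01 N and linear speed of carton above 0.7 m/s).
It fails at once if the tin is tipped over 0.2 rad (angle between tin's own z axis and vertical above 0.2 rad).
It fails at once if the tin leaves its turntable (z of tin in the frame of stand above 0.045 m or horizontal distance between tin and stand above 0.02 m).
It fails at once if a bystander is moved by more than 30 mm (distance of any of spray, jar, tape from where it was at the start of the episode above 0.03 m).
It also fails if it takes over 64 s, if anything falls off the work surface, if the arm or the gripper's body presses on something with over 40 N, if the wrist force passes 120 N, or if a joint passes its speed limit or range.

## Working session

There is one attempt and no reset: what is moved stays moved. The work goes in short steps, each a Python script; the robot and the scene stay as the last script left them, time stands still between calls to the robot, and variables do not carry over. Pictures are saved under pics/ and viewed, and the job is handed in when it is done.

```bash
ls; mkdir -p pics
python3 - <<'E'
from rig import robot
import cv2
s=robot.get_state(); print(s['time'],s['ee_pos'],s['opening'],s['force'])
for n in ("scene","top"):
    cv2.imwrite(f"pics/{n}0.png",robot.grab_frame(n)[:,:,::-1]); print(robot.camera_info(n))
E
```

```text
pics
0.0 [0.17548277 0.59948479 0.22383445] 0.0944940819746908 [-0.18123448 -0.35348323 -0.70878002]
{'fx': 546.0780770197738, 'fy': 546.0780770197738, 'cx': 273.4999961320735, 'cy': 209.2339184188848, 'dist': array([-0.19057847,  0.        ,  0.        ,  0.        ,  0.        ]), 'rvec': array([ 2.17627163,  1.45327717, -0.45707218]), 'tvec': array([-0.29607117, -0.3655609 ,  1.59130594])}
{'fx': 521.3397642644029, 'fy': 521.3397642644029, 'cx': 273.79957437599944, 'cy': 202.31817012757188, 'dist': array([0.05842341, 0.        , 0.        , 0.        , 0.        ]), 'rvec': array([ 2.14724759, -2.12289046,  0.19743095]), 'tvec': array([0.060219  , 0.63697795, 1.17521789])}
```

View pics/scene0.png

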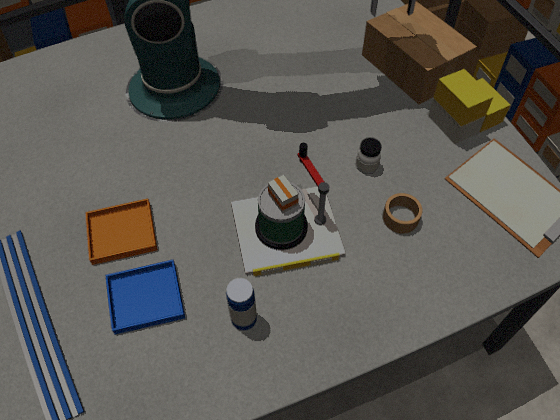

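View pics/top0.png

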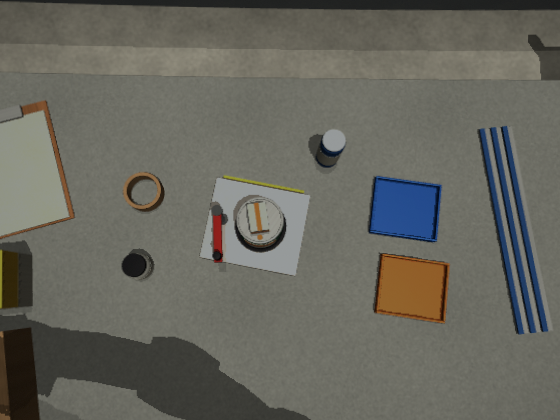

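The scene view shows the stand near (285,230) with the carton on the tin and the orange bin at (122,230). In the top view the tin is at (261,222), the bar runs from (216,207) to (217,255), the orange bin is at (412,287) and the yellow strip is at (265,184). Next I'll measure these.

```bash
cat > h.py <<'E'
import numpy as np, cv2
from rig import robot
def ray(px,ci):
    K=np.array([[ci['fx'],0,ci['cx']],[0,ci['fy'],ci['cy']],[0,0,1]])
    p=cv2.undistortPoints(np.array(px,float).reshape(-1,1,2),K,ci['dist'],None,None,None).reshape(-1,2)
    R=cv2.Rodrigues(ci['rvec'])[0]
    d=np.c_[p,np.ones(len(p))]@R
    return -R.T@ci['tvec'],d
def toplane(px,ci,z):
    o,d=ray(px,ci); t=(z-o[2])/d[:,2]
    return o+d*t[:,None]
def proj(P,ci):
    K=np.array([[ci['fx'],0,ci['cx']],[0,ci['fy'],ci['cy']],[0,0,1]])
    return cv2.projectPoints(np.array(P,float).reshape(-1,1,3),ci['rvec'],ci['tvec'],K,ci['dist'])[0].reshape(-1,2)
def blob(m):
    cs,_=cv2.findContours(m.astype(np.uint8),cv2.RETR_EXTERNAL,cv2.CHAIN_APPROX_NONE)
    return sorted(cs,key=cv2.contourArea)[::-1]
def down(yaw): # tool x axis at yaw, z down
    c,s=np.cos(yaw),np.sin(yaw)
    return np.array([[c,s,0],[s,-c,0],[0,0,-1.]])
E
python3 - <<'E'
from h import *
im=cv2.imread("pics/top0.png"); ci=robot.camera_info("top")
print("cam",ray([[0,0]],ci)[0])
hsv=cv2.cvtColor(im,cv2.COLOR_BGR2HSV); H,S,V=cv2.split(hsv)
for nm,m,z in [("orange",(H>5)&(H<18)&(S>200)&(V>80),.024),("blue",(H>105)&(H<125)&(S>180),.024),("yellow",(H>22)&(H<35)&(S>150),.024),("red",((H<4)|(H>175))&(S>180)&(V>80),.149)]:
    for c in blob(m)[:2]:
        r=cv2.minAreaRect(c); b=cv2.boxPoints(r)
        print(nm,cv2.contourArea(c),r); print(toplane(b,ci,z).round(4)[:,:2].tolist(), toplane([r[0]],ci,z).round(4))
x0,y0=190,165
cv2.imwrite("pics/topc.png",cv2.resize(im[165:290,190:330],None,fx=5,fy=4.8,interpolation=cv2.INTER_CUBIC)[:600])
im=cv2.imread("pics/scene0.png")
cv2.imwrite("pics/scc.png",cv2.resize(im[130:280,220:360],None,fx=4,fy=4,interpolation=cv2.INTER_CUBIC))
E
```

```text
cam [0.42308101 0.07899514 1.26699115]
orange 10.5 ((409.59820556640625, 314.86126708984375), (45.54113006591797, 1.6726291179656982), 8.746162414550781)
[[0.3852, -0.199], [0.389, -0.1997], [0.375, -0.3032], [0.3713, -0.3024]] [[ 0.3801 -0.2512  0.024 ]]
orange 4.0 ((437.0, 317.0), (6.0, 6.0), 90.0)
[[0.383, -0.3077], [0.3832, -0.3215], [0.3697, -0.3208], [0.3694, -0.307]] [[ 0.3763 -0.3143  0.024 ]]
blue 3590.5 ((405.23846435546875, 208.78309631347656), (68.97677612304688, 57.00832748413086), 7.907162666320801)
[[0.5716, -0.1573], [0.7106, -0.1793], [0.6888, -0.3441], [0.5511, -0.3192]] [[ 0.6298 -0.2502  0.024 ]]
blue 42.0 ((329.3103332519531, 150.22413635253906), (21.540658950805664, 9.099071502685547), 21.801406860351562)
[[0.7728, -0.0394], [0.7945, -0.0479], [0.7747, -0.097], [0.7531, -0.0885]] [[ 0.7738 -0.0682  0.024 ]]
yellow 114.5 ((1.0, 279.0), (58.0, 2.0), 90.0)
[[0.5209, 0.7045], [0.521, 0.7], [0.3888, 0.6858], [0.3888, 0.6902]] [[0.4542 0.6951 0.024 ]]
yellow 112.0 ((263.52496337890625, 183.87017822265625), (80.60006713867188, 2.341707706451416), 10.885526657104492)
[[0.7019, 0.1899], [0.7076, 0.1889], [0.6722, -0.0043], [0.6665, -0.0032]] [[0.687  0.0927 0.024 ]]
red 211.0 ((217.5, 234.0), (38.0, 7.0), 90.0)
[[0.5903, 0.1975], [0.5905, 0.1824], [0.5084, 0.18], [0.5083, 0.1949]] [[0.5491 0.1887 0.149 ]]
red 3.0 ((217.5, 260.0), (2.0, 7.0), 90.0)
[[0.4955, 0.1945], [0.4957, 0.1796], [0.4915, 0.1795], [0.4913, 0.1944]] [[0.4935 0.187  0.149 ]]
```

Run:
```python
import cv2
im=cv2.imread("pics/topc.png");print(im.shape)
```

```text
(600, 700, 3)
```

View pics/topc.png

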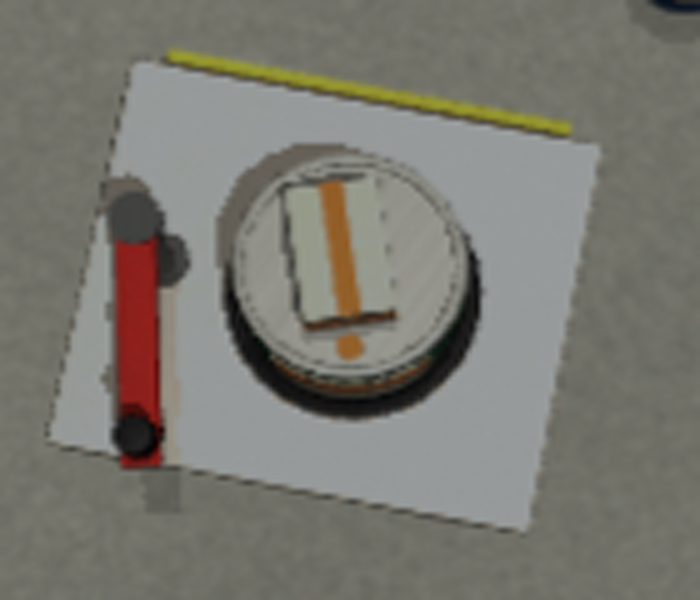

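View pics/scc.png

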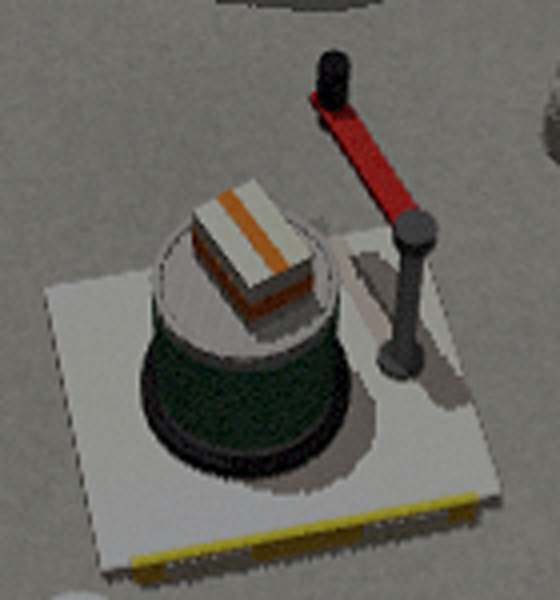

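The zoomed top crop (x5, y4.8) puts the board corners at (133,62), (600,146), (527,532) and (47,443). The carton's top corners are about (285,183), (378,178), (396,316) and (302,328), the orange dot is at (350,347) and the knob is at (137,436). The label currently faces the robot, towards the back of the stand.

Run:
```python
from h import *
im=cv2.imread("pics/top0.png"); ci=robot.camera_info("top"); si=robot.camera_info("scene")
T=lambda l:[(190+(u+.5)/5-.5,165+(v+.5)/4.8-.5) for u,v in l]
b=toplane(T([(133,62),(600,146),(527,532),(47,443)]),ci,.015)
print("board",b.round(4)[:,:2].tolist(),b.mean(0), np.linalg.norm(b-np.roll(b,1,0),axis=1))
f=(b[0]+b[1]-b[2]-b[3]); print("stand yaw",np.degrees(np.arctan2(f[1],f[0])))
l=b[0]+b[3]-b[1]-b[2]; print(np.degrees(np.arctan2(-l[0],l[1])))
c=toplane(T([(285,183),(378,178),(396,316),(302,328)]),ci,.173)
print("carton",c.round(4)[:,:2].tolist(),c.mean(0),np.linalg.norm(c-np.roll(c,1,0),axis=1))
f=(c[0]+c[1]-c[2]-c[3]); print("yaw",np.degrees(np.arctan2(f[1],f[0])))
print("dot",toplane(T([(350,347)]),ci,.128),"knob",toplane(T([(137,436)]),ci,.184), "post",toplane(T([(134,216)]),ci,.16))
hsv=cv2.cvtColor(im,cv2.COLOR_BGR2HSV); H,S,V=cv2.split(hsv)
m=(H>5)&(H<20)&(S>130)&(V>60); m[:, :350]=0
k=blob(m)[0]; r=cv2.minAreaRect(k); print(r)
q=toplane(cv2.boxPoints(r),ci,.022); print("bin",q.round(4)[:,:2].tolist(),q.mean(0))
# scene cross-check
S2=lambda l:[(220+(u+.5)/4-.5,130+(v+.5)/4-.5) for u,v in l]
# 
c=toplane(S2([(193,213),(255,180),(313,262),(245,288)]),si,.173)
print("carton scene",c.round(4)[:,:2].tolist(),c.mean(0))
print("knob scene",toplane(S2([(334,57)]),si,.184))
b=toplane(S2([(45,290),(100,570),(500,497)]),si,.015); print(b.round(4).tolist())
# rim ellipse in top
th=np.linspace(0,2*np.pi,9)
for z in(.131,): print(toplane(T([(351,263)]),ci,z), toplane(T([(235,263),(467,263),(351,155),(351,372)]),ci,z).round(4).tolist())
```

```text
board [[0.7033, 0.2091], [0.6625, -0.0203], [0.4674, 0.0148], [0.5089, 0.2442]] [0.58554452 0.11196643 0.015     ] [0.19761099 0.23295152 0.19824972 0.23308148]
stand yaw -10.221093579319332
-10.16966128934163
carton [[0.6139, 0.1265], [0.6167, 0.0869], [0.5552, 0.0785], [0.5494, 0.1181]] [0.58378677 0.10250566 0.173     ] [0.06507    0.03965075 0.06208283 0.03996203]
yaw 7.611384290392512
dot [[0.54612544 0.0984893  0.128     ]] knob [[0.50066128 0.18494806 0.184     ]] post [[0.60040889 0.19151978 0.16      ]]
((412.8624267578125, 287.9356384277344), (72.33961486816406, 60.205413818359375), 8.365885734558105)
bin [[0.3841, -0.1662], [0.5229, -0.1906], [0.5005, -0.3587], [0.363, -0.3309]] [ 0.44265637 -0.26160763  0.022     ]
carton scene [[0.5634, 0.0775], [0.5557, 0.1168], [0.6178, 0.1238], [0.6193, 0.0842]] [0.58905022 0.1005595  0.173     ]
knob scene [[0.50062627 0.18803634 0.184     ]]
[[0.472, 0.0134, 0.015], [0.6649, -0.0235, 0.015], [0.7098, 0.2055, 0.015]]
[[0.58440912 0.0985886  0.131     ]] [[0.5838, 0.1495, 0.131], [0.585, 0.0476, 0.131], [0.6347, 0.0993, 0.131], [0.5344, 0.0978, 0.131]]
```

The lid centre sits 13 mm from the board centre. It does agree with the post position at 95 mm, so the board must be offset and I'll use the lid and post as the axis: about (0.5845, 0.0985), stand yaw −10.2°. Next step is the carton.

Run:
```python
from h import *
s=robot.get_state(); print(np.round(s['tool_rot'],2).tolist())
for y in (7.5,187.5):
    q=robot.ik([.5855,.1015,.27],down(np.radians(y))); print(y,None if q is None else np.round(q,2))
    q=robot.ik([.4427,-.2616,.15],down(np.radians(y))); print(y,None if q is None else np.round(q,2))
y0=s['tool_rot']; yaw=np.degrees(np.arctan2(y0[1][0],y0[0][0]));print(yaw)
yaw=min((7.5,187.5,-172.5),key=lambda a:abs((a-yaw+180)%360-180)); print("use",yaw)
robot.move_ptp([.5855,.1015,.27],down(np.radians(yaw)))
cv2.imwrite("pics/w0.png",robot.grab_frame("wrist")[:,:,::-1])
s=robot.get_state();print(s['time'],s['ee_pos'],s['qpos'].round(2) if hasattr(s['qpos'],'round') else s['qpos'])
ci=robot.camera_info("wrist")
np.save("wci.npy",ci,allow_pickle=True)
```

```text
[[-0.96, 0.28, -0.0], [0.28, 0.96, -0.0], [-0.0, -0.0, -1.0]]
7.5 [-0.79  0.4   0.74  1.66 -0.28  1.2  -1.42]
7.5 [-0.27  0.45  0.93  1.98 -0.46  0.93 -0.54]
187.5 [-0.51  0.34  0.37  1.65 -0.13  1.18  1.59]
187.5 [-0.37  0.54  1.09  1.98 -0.58  0.98  2.71]
163.68548748846604
use 187.5
2.4583 [0.58534123 0.10237239 0.2698486 ] [-0.52  0.34  0.37  1.65 -0.13  1.18  1.59]
```

View pics/w0.png

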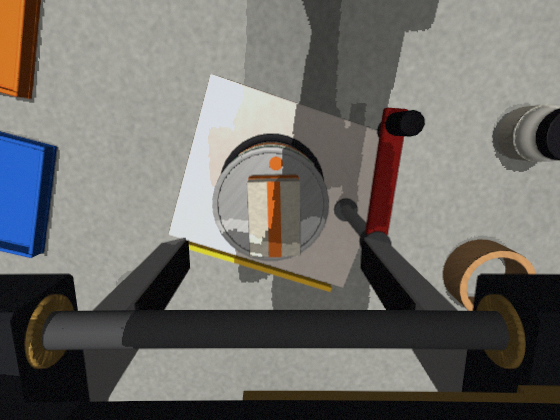

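The wrist view shows the carton aligned with the image between the fingers, its top face spanning about x 248–300, y 181–257. The lid rim is centred near (270,204) and the dot is at (276,163). I'll cross-check these with rays.

Run:
```python
from h import *
ci=np.load("wci.npy",allow_pickle=True).item()
im=cv2.imread("pics/w0.png")
cv2.imwrite("pics/w0c.png",cv2.resize(im[120:280,195:355],None,fx=3.7,fy=3.7,interpolation=cv2.INTER_CUBIC))
c=toplane([(248.5,181),(299.5,181),(299.5,257),(248.5,257)],ci,.173); print(c.round(4).tolist(),c.mean(0))
print("rim",toplane([(213,204),(328,204),(270,147),(270,262)],ci,.131).round(4).tolist())
print("dot",toplane([(276,163)],ci,.128))
print("knob",toplane([(412,124)],ci,.184))
b=toplane([(170,235),(343,289),(210,74)],ci,.015); print(b.round(4).tolist())
```

```text
[[0.5605, 0.08, 0.173], [0.5555, 0.1177, 0.173], [0.6151, 0.1267, 0.173], [0.6204, 0.0869, 0.173]] [0.58787632 0.1028197  0.173     ]
rim [[0.5916, 0.0489, 0.131], [0.5782, 0.1495, 0.131], [0.5358, 0.0924, 0.131], [0.6391, 0.1058, 0.131]]
dot [[0.54882887 0.09929101 0.128     ]]
knob [[0.50502784 0.1872144  0.184     ]]
[[0.666, -0.0183, 0.015], [0.7097, 0.209, 0.015], [0.4713, 0.0146, 0.015]]
```

View pics/w0c.png

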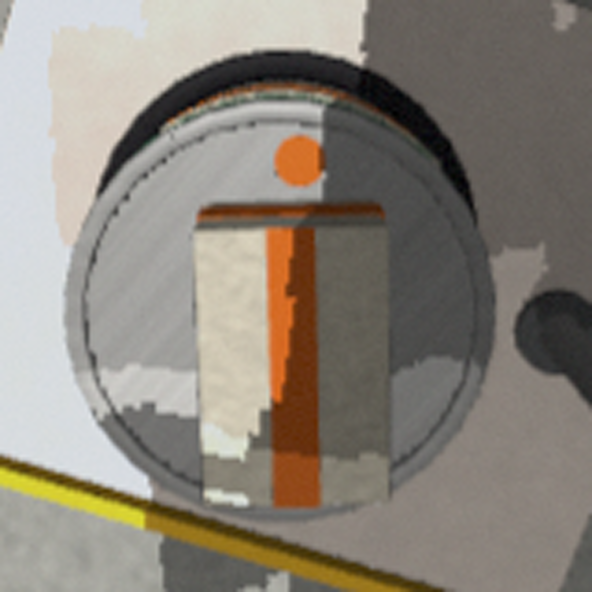

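The crop confirms the wrist estimates agree to 2–3 mm: axis (0.585, 0.099), carton (0.587, 0.102). Now I'll grasp it.

Run:
```python
from h import *
yaw=np.radians(188)
R=down(yaw)
robot.gripper_to(.066)
robot.move_linear([.5865,.102,.155],velocity=.15,frame=R,threshold=8)
print(robot.get_state()['ee_pos'],robot.get_state()['force'])
robot.gripper_to(.03); s=robot.get_state(); print(s['opening'],s['force'])
robot.move_linear([.5865,.102,.27],velocity=.12); s=robot.get_state(); print(s['time'],s['opening'],s['force'],s['ee_pos'])
cv2.imwrite("pics/w1.png",robot.grab_frame("wrist")[:,:,::-1])
cv2.imwrite("pics/s1.png",robot.grab_frame("scene")[:,:,::-1])
for y in (188,170,150):
    q=robot.ik([.4427,-.2616,.034],down(np.radians(y))); print(y,None if q is None else np.round(q,2))
```

```text
[0.58699195 0.10202165 0.15587452] [ 0.85249025 -0.37875169  0.27161881]
0.03972398480835186 [-0.85168554 -0.44253313  4.38446991]
5.6333 0.039880439541592365 [ 0.66606166  0.34970984 -1.3889539 ] [0.58616663 0.10195685 0.26919524]
188 [ 0.02  0.57  0.56  2.04 -0.48  0.67  2.61]
170 [-0.01  0.58  0.6   2.04 -0.52  0.68  2.33]
150 [-0.04  0.59  0.65  2.04 -0.56  0.69  2.01]
```

View pics/w1.png

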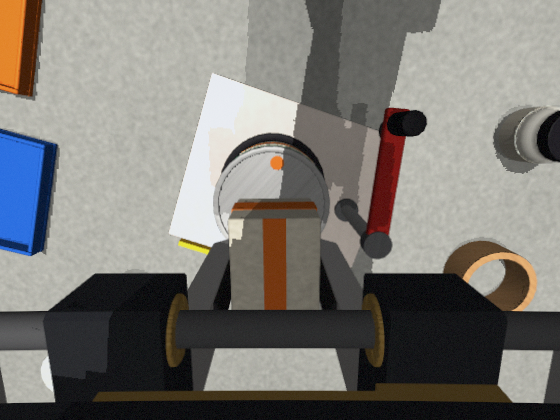

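The carton is held level between the fingers, with its top at (275,260). Next I carry it to the bin.

Run:
```python
from h import *
R=down(np.radians(170)); b=np.array([.443,-.261,0])
robot.move_ptp(b+[0,0,.15],R)
s=robot.get_state(); print(s['time'],s['ee_pos'],s['opening'])
robot.move_linear(b+[0,0,.045],velocity=.12)
print(robot.move_linear(b+[0,0,.030],velocity=.03,threshold=3))
s=robot.get_state(); print(s['time'],s['ee_pos'],s['force'])
robot.gripper_to(.06)
robot.move_linear(b+[0,0,.16],velocity=.15)
robot.gripper_to(0.0)
s=robot.get_state(); print(s['time'],s['ee_pos'],s['force'])
cv2.imwrite("pics/s2.png",robot.grab_frame("scene")[:,:,::-1])
cv2.imwrite("pics/w2.png",robot.grab_frame("wrist")[:,:,::-1])
A=np.array([.585,.099])
for a in range(180,-15,-30):
    t=np.radians(a); q=robot.ik([*(A+.03*np.array([np.cos(t),np.sin(t)])),.147],down(np.radians(180))); print(a,None if q is None else np.round(q,2))
```

```text
7.2417 [ 0.44400925 -0.26007074  0.1502005 ] 0.03994909807489948
True
8.7167 [ 0.44311206 -0.26091515  0.03185212] [ 0.29129462 -0.36404764  1.1973449 ]
11.2417 [ 0.44301833 -0.26097955  0.16000747] [-1.08119083 -0.74741044 -0.34074076]
180 [-0.68  0.45  0.58  1.86 -0.3   0.92  1.6 ]
150 [-0.71  0.46  0.58  1.84 -0.31  0.93  1.58]
120 [-0.71  0.49  0.58  1.81 -0.32  0.94  1.58]
90 [-0.7   0.51  0.57  1.77 -0.33  0.96  1.58]
60 [-0.67  0.53  0.56  1.73 -0.33  0.97  1.59]
30 [-0.64  0.55  0.55  1.71 -0.33  0.98  1.6 ]
0 [-0.6   0.55  0.54  1.7  -0.33  0.98  1.63]
```

View pics/w2.png

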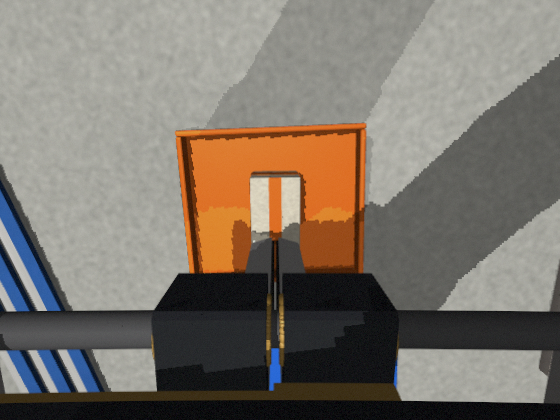

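View pics/s2.png

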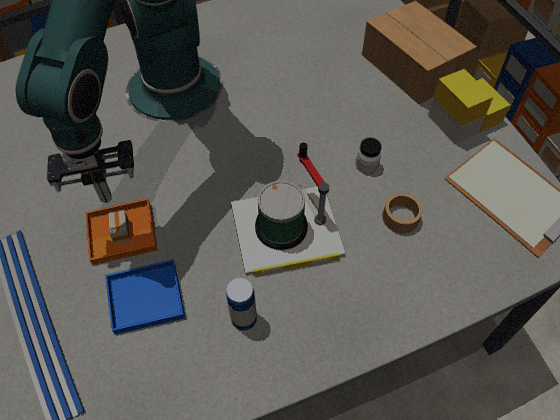

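The carton stands in the middle of the orange bin (wrist view around (275,205), scene (118,222)), and the tin is bare with its dot at (275,187) in the scene view. Next is pressing and rolling the tin.

```bash
cat > roll.py <<'E'
from h import *
A=np.array([.585,.099]); r=.030
def roll(a0,a1,step=12,Ft=6,v=.05,R=down(np.pi)):
    P=lambda a:A+r*np.array([np.cos(np.radians(a)),np.sin(np.radians(a))])
    robot.move_linear([*P(a0),.165],velocity=.15,frame=R)
    robot.pause(.2); f0=np.array(robot.get_state()['force'])
    hit=robot.move_linear([*P(a0),.140],velocity=.025,threshold=Ft*.7)
    s=robot.get_state(); z=s['ee_pos'][2]; print("hit",hit,z,(np.array(s['force'])-f0).round(2))
    n=max(1,int(np.ceil(abs(a1-a0)/step)))
    zc=z-.0005
    for a in np.linspace(a0,a1,n+1)[1:]:
        robot.move_linear([*P(a),zc],velocity=v)
        s=robot.get_state(); f=np.array(s['force'])-f0
        print(round(a),(np.array(s['ee_pos'])*1000).round(1),f.round(1),round(zc,5))
        zc+=np.clip((f[2]-Ft)*1e-4,-4e-4,4e-4)
        if f[2]>20: break
    robot.move_linear([*P(a1),.165],velocity=.1)
    print("t",robot.get_state()['time'])
E
python3 - <<'E'
from roll import *
robot.move_ptp([.62,.05,.22],down(np.pi))
roll(60,108)
robot.move_linear([.585,.099,.27],velocity=.2)
np.save("wci.npy",robot.camera_info("wrist"),allow_pickle=True)
cv2.imwrite("pics/w3.png",robot.grab_frame("wrist")[:,:,::-1])
E
```

```text
hit True 0.14724287826748597 [0.35 0.53 7.19]
72 [594.7 127.4 147.2] [-1.4  0.4  9.4] 0.14674
84 [588.  128.8 147.3] [-2.  -0.7  6.4] 0.14708
96 [581.5 128.8 147.3] [-1.2 -0.7  6.5] 0.14712
108 [575.1 127.4 147.3] [-1.3  0.3  6.4] 0.14717
t 15.8083
```

View pics/w3.png

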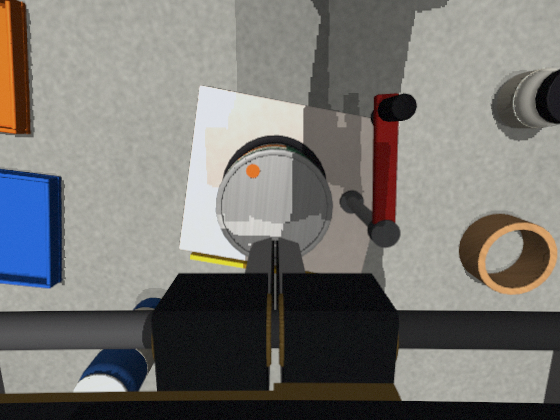

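The dot moved to (253,171), with the rim centre near (274,205).

```bash
cat >> h.py <<'E'
def dot_yaw(im,ci,A=(.585,.099)):
    H,S,V=cv2.split(cv2.cvtColor(im,cv2.COLOR_BGR2HSV))
    yy,xx=np.mgrid[:im.shape[0],:im.shape[1]]
    c=proj([[*A,.128]],ci)[0]
    m=(H>4)&(H<20)&(S>150)&(V>70)&(np.hypot(xx-c[0],yy-c[1])<np.linalg.norm(proj([[A[0]+.046,A[1],.128]],ci)[0]-c))
    k=blob(m)[0]; M=cv2.moments(k); p=[M['m10']/M['m00'],M['m01']/M['m00']]
    w=toplane([p],ci,.128)[0]; d=w[:2]-A
    return cv2.contourArea(k),np.round(p,1),w.round(4),np.linalg.norm(d).round(4),np.degrees(np.arctan2(d[1],d[0])).round(1)%360
E
python3 - <<'E'
from h import *
print(dot_yaw(cv2.imread("pics/w0.png"),{**robot.camera_info("wrist"),**np.load("wci.npy",allow_pickle=True).item()}) )
print(dot_yaw(cv2.imread("pics/w3.png"),np.load("wci.npy",allow_pickle=True).item()))
E
```

```text
(814.5, array([273.9, 217.7]), array([0.5961, 0.0994, 0.128 ]), np.float64(0.0111), np.float64(2.1))
(118.0, array([252.5, 170.7]), array([0.554 , 0.0808, 0.128 ]), np.float64(0.036), np.float64(210.4))
```

That stroke turned the tin about 30° for 48° of finger travel, leaving about 139°. I'll use a longer stroke with slightly more force.

Run:
```python
from roll import *
roll(20,195,step=12.5,Ft=8)
robot.move_linear([.585,.099,.27],velocity=.25)
ci=robot.camera_info("wrist"); np.save("wci.npy",ci,allow_pickle=True)
im=robot.grab_frame("wrist")[:,:,::-1].copy()
cv2.imwrite("pics/w4.png",im)
print(dot_yaw(im,ci))
cv2.imwrite("pics/t4.png",robot.grab_frame("top")[:,:,::-1])
```

```text
hit True 0.14722584260027663 [-2.37  0.99  9.71]
32 [610.7 115.1 147.2] [-1.1 -0.3 10.2] 0.14673
45 [606.3 120.3 147.2] [-1.4 -0.1  7.8] 0.14694
58 [601.2 124.4 147.2] [-0.5  0.2  7.8] 0.14692
70 [595.4 127.2 147.3] [-0.4 -0.4  7.8] 0.14691
82 [589.1 128.7 147.2] [-0.7 -1.4  8.8] 0.14688
95 [582.4 129.  147.2] [-0.3  0.1  7.6] 0.14697
108 [576.  127.7 147.2] [-0.1 -0.9  8.6] 0.14693
120 [570.  125.1 147.2] [ 0.6 -0.9  7.6] 0.14699
132 [564.7 121.2 147.2] [-1.2 -0.5  8.7] 0.14695
145 [560.4 116.2 147.2] [0.1 1.  7.3] 0.14703
158 [557.4 110.5 147.2] [-0.  -1.3  8.4] 0.14696
170 [555.5 104.1 147.3] [ 0.2 -0.8  7.6] 0.14699
182 [555.2  97.6 147.2] [-0.5 -0.4  7.6] 0.14696
195 [556.4  91.1 147.3] [ 0.6 -1.   8.2] 0.14692
t 22.6333Traceback (most recent call last):
  File "<stdin>", line 7, in <module>
  File "h.py", line 26, in dot_yaw
    k=blob(m)[0]; M=cv2.moments(k); p=[M['m10']/M['m00'],M['m01']/M['m00']]
      ~~~~~~~^^^
IndexError: list index out of range
```

View pics/w4.png

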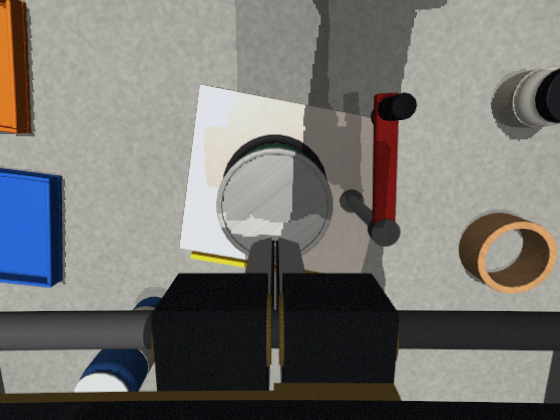

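The fingers hide the dot in the wrist view, so it must be at the front. I'll move the hand away and look again.

Run:
```python
from h import *
robot.move_linear([.66,.099,.27],velocity=.25)
ci=robot.camera_info("wrist"); np.save("wci.npy",ci,allow_pickle=True)
im=robot.grab_frame("wrist")[:,:,::-1].copy()
cv2.imwrite("pics/w5.png",im)
s=robot.grab_frame("scene")[:,:,::-1].copy(); cv2.imwrite("pics/s5.png",s)
cv2.imwrite("pics/s5c.png",cv2.resize(s[130:280,220:360],None,fx=4,fy=4,interpolation=cv2.INTER_CUBIC))
print(robot.get_state()['time'])
print(dot_yaw(im,ci))
```

```text
23.8167
(117.0, array([262.4, 164. ]), array([0.6233, 0.0885, 0.128 ]), np.float64(0.0397), np.float64(344.6))
```

View pics/w5.png

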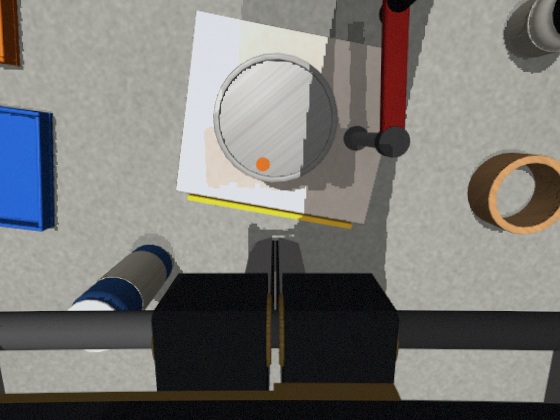

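View pics/s5c.png

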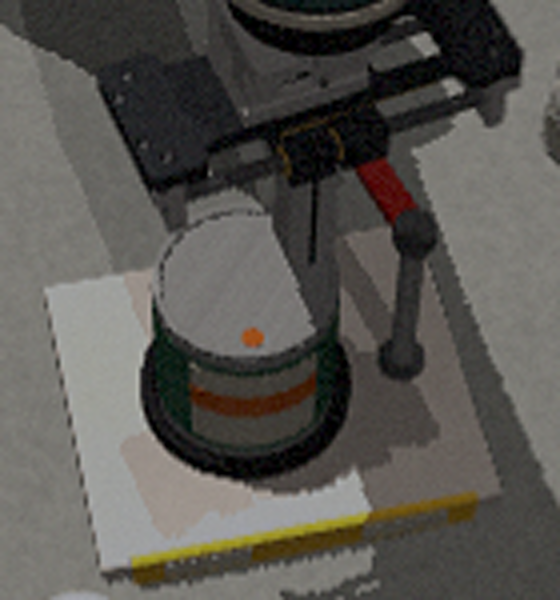

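The dot is at (262,164), the rim spans x 214–336, y 53–182, and the strip runs from (189,197) to (351,226). I'll compute the error relative to the stand within this one picture.

Run:
```python
from h import *
ci=np.load("wci.npy",allow_pickle=True).item(); im=cv2.imread("pics/w5.png")
g=cv2.cvtColor(im,cv2.COLOR_BGR2GRAY)
r=toplane([(213.5,117.5),(336.5,117.5),(275,53),(275,182)],ci,.131); print(r.round(4).tolist())
u,d=r[0],r[1]; C=[ (r[2,0]+r[3,0])/2,(r[0,1]+r[1,1])/2 ]; print("C",C)
H,S,V=cv2.split(cv2.cvtColor(im,cv2.COLOR_BGR2HSV))
m=(H>20)&(H<35)&(S>150)&(V>60); k=blob(m)[0]
pts=k.reshape(-1,2); w=toplane(pts,ci,.024)[:,:2]
vx,vy,x0,y0=cv2.fitLine(w.astype(np.float32),cv2.DIST_L2,0,.01,.01).ravel(); print("strip",vx,vy,"stand yaw",np.degrees(np.arctan2(-vx,vy))if vy>0 else np.degrees(np.arctan2(vx,-vy)))
b=toplane([(197,11),(177,189),(366,223),(385,47)],ci,.015); print(b.round(4).tolist())
e=b[1]-b[0];print("side",np.degrees(np.arctan2(e[1],e[0]))); e=b[2]-b[3];print(np.degrees(np.arctan2(e[1],e[0])))
print(dot_yaw(im,ci,tuple(C)))
# scene: label edges at band height; strip
si=robot.camera_info("scene"); s=cv2.imread("pics/s5.png")
print("scene",dot_yaw(s,si,(.585,.099)))
f=lambda u,v:(220+(u+.5)/4-.5,130+(v+.5)/4-.5)
q=toplane([f(*p) for p in [(253,270+15)]],si,.131)
rr=toplane([f(152,287),f(342,287),f(247,212),f(247,362)],si,.131);print(rr.round(4).tolist(),rr.mean(0))
```

```text
[[0.5848, 0.0484, 0.131], [0.5848, 0.1502, 0.131], [0.5356, 0.0993, 0.131], [0.6385, 0.0993, 0.131]]
C [np.float64(0.5870413227532292), np.float64(0.09929506760362503)]
strip 0.18091987 0.98349786 stand yaw -10.423345
[[0.4716, 0.0157, 0.015], [0.6644, -0.0191, 0.015], [0.7069, 0.2115, 0.015], [0.5072, 0.2196, 0.015]]
side -10.247773437605167
-2.3257613988096013
(117.0, array([262.4, 164. ]), array([0.6233, 0.0885, 0.128 ]), np.float64(0.0379), np.float64(343.4))
scene (8.5, array([282.9, 213.8]), array([0.6217, 0.088 , 0.128 ]), np.float64(0.0383), np.float64(343.3))
[[0.5721, 0.0489, 0.131], [0.6123, 0.1447, 0.131], [0.545, 0.1167, 0.131], [0.6372, 0.0779, 0.131]] [0.5916631 0.0970316 0.131    ]
```

The label is about 6° short of the target (343.5° against 349.7°). A small corrective nudge should close that, allowing for about 10° of slip at the start of each stroke.

Run:
```python
from roll import *
roll(80,98,step=6,Ft=8)
robot.move_linear([.66,.099,.27],velocity=.25)
ci=robot.camera_info("wrist"); np.save("wci.npy",ci,allow_pickle=True)
im=robot.grab_frame("wrist")[:,:,::-1].copy()
cv2.imwrite("pics/w6.png",im); print(dot_yaw(im,ci,(.5865,.0993)),robot.get_state()['time'])
for (p,y) in (([.505,.21,.172],180),([.56,.07,.172],270),([.56,.07,.172],90),([.505,.21,.172],90),):
    q=robot.ik(p,down(np.radians(y))); print(p,y,None if q is None else np.round(q,2))
```

```text
hit True 0.14727205871884358 [-0.16  1.24  6.77]
86 [587.7 128.9 147.2] [-0.7 -0.4  8.5] 0.14677
92 [584.5 129.  147.2] [ 0.1 -0.6  8. ] 0.14682
98 [581.3 128.7 147.2] [-0.8 -1.1  7.8] 0.14682
t 26.825
(117.0, array([271.2, 166.5]), array([0.6249, 0.0969, 0.128 ]), np.float64(0.0385), np.float64(356.5)) 27.5667
[0.505, 0.21, 0.172] 180 [-0.93  0.39  0.6   1.88 -0.26  0.96  1.35]
[0.56, 0.07, 0.172] 270 [ 0.26  0.42 -0.55  1.8   0.26  0.99  2.75]
[0.56, 0.07, 0.172] 90 [-0.89  0.53  0.94  1.84 -0.5   1.03  0.26]
[0.505, 0.21, 0.172] 90 [-1.17  0.48  0.93  1.88 -0.46  1.   -0.04]
```

View pics/w6.png

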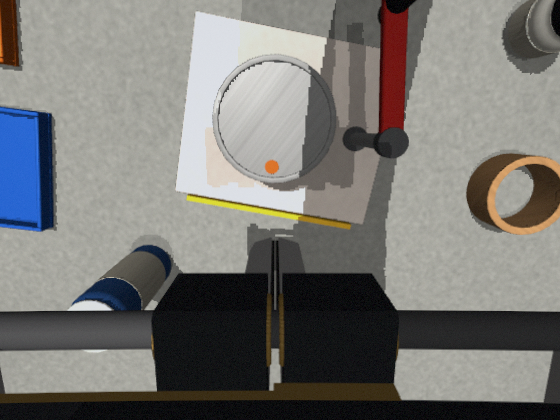

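The dot is now at (271,166), which is 356.5°, so it overshot by about 6.8° and there was no slip this time (ratio 0.72). I'll roll it back 9.5°.

Run:
```python
from roll import *
roll(97,87.5,step=5,Ft=8)
robot.move_linear([.66,.099,.27],velocity=.25)
ci=robot.camera_info("wrist"); np.save("wci.npy",ci,allow_pickle=True)
im=robot.grab_frame("wrist")[:,:,::-1].copy()
cv2.imwrite("pics/w7.png",im); print(dot_yaw(im,ci,(.5865,.0993)),robot.get_state()['time'])
```

```text
hit True 0.1472697609905605 [-0.34  1.56  6.05]
92 [584.6 129.1 147.2] [-0.1  1.   9. ] 0.14677
88 [586.9 129.1 147.2] [-0.1  1.4  7.4] 0.14687
t 30.3583
(115.0, array([264.3, 165.3]), array([0.6239, 0.0909, 0.128 ]), np.float64(0.0383), np.float64(347.4)) 31.0833
```

The label is now at 347.4° against a target of about 349.8°, roughly 1.5–2 mm sideways, which is within tolerance. Last is the bar.

Run:
```python
from h import *
piv=np.array([.603,.1928])
def pose(phi,off,z=.174):
    p=np.radians(phi); xy=piv+.1*np.array([np.cos(p),np.sin(p)])-off*np.array([-np.sin(p),np.cos(p)])
    return [*xy,z],down(p-np.pi/2)
P,R=pose(183,.033,.25); robot.move_ptp(P,R)
P,R=pose(183,.033); print(robot.move_linear(P,velocity=.12,threshold=6))
robot.pause(.1); f0=np.array(robot.get_state()['force'])
for phi in list(range(186,250,8))+[254]:
    P,R=pose(phi,.019); robot.move_linear(P,velocity=.08,frame=R)
    s=robot.get_state(); f=np.array(s['force'])-f0; print(phi,np.array(s['ee_pos']).round(4),f.round(1))
    if np.linalg.norm(f)>15: break
for phi in (257,260,263,266):
    P,R=pose(phi,.017); h=robot.move_linear(P,velocity=.03,frame=R,threshold=7)
    s=robot.get_state(); f=np.array(s['force'])-f0; print(phi,h,np.array(s['ee_pos']).round(4),f.round(1))
    if h or np.linalg.norm(f)>8: break
print(robot.get_state()['time'])
cv2.imwrite("pics/t8.png",robot.grab_frame("top")[:,:,::-1])
```

```text
False
186 [0.5017 0.2014 0.1744] [-0.2  0.4 -0.8]
194 [0.5015 0.1876 0.1741] [ 0.4 -0.3 -0.2]
202 [0.5033 0.1735 0.1741] [-1.2  0.8  0.2]
210 [0.5069 0.1598 0.174 ] [0.1 0.4 0.4]
218 [0.5124 0.1468 0.174 ] [-0.   0.2  0.3]
226 [0.5197 0.1346 0.1739] [-0.3  0.2 -0.1]
234 [0.5286 0.1235 0.1739] [0.7 0.6 0.3]
242 [0.539  0.1138 0.1739] [0.3 0.5 0. ]
254 [0.5567 0.1023 0.1739] [-0.3  0.7 -0.1]
257 False [0.5637 0.0995 0.174 ] [ 0.3 -0.2 -0.3]
260 True [0.5672 0.0979 0.1734] [-3.2  0.7  3.3]
37.25
```

Run:
```python
from h import *
s=robot.get_state(); p=np.array(s['ee_pos']); t=-np.array(s['tool_rot'])[:,0]; print(t.round(2),np.array(s['force']).round(2))
h=robot.move_linear(p+t*.006,velocity=.02,threshold=12); s=robot.get_state(); print(h,(np.array(s['ee_pos'])-p).round(4),np.array(s['force']).round(1))
p=np.array(s['ee_pos'])
robot.move_linear(p-t*.02,velocity=.08)
robot.move_linear(p-t*.02+[0,0,.1],velocity=.2)
robot.move_linear(np.array([.45,.05,.30]),velocity=.2)
s=robot.get_state(); print(s['time'])
for n in("scene","top","wrist"):
    im=robot.grab_frame(n)[:,:,::-1].copy(); cv2.imwrite(f"pics/{n}9.png",im)
im=cv2.imread("pics/top9.png"); cv2.imwrite("pics/top9c.png",cv2.resize(im[165:290,190:330],None,fx=5,fy=4.8,interpolation=cv2.INTER_CUBIC))
im=cv2.imread("pics/scene9.png"); cv2.imwrite("pics/scene9c.png",cv2.resize(im[130:280,220:360],None,fx=4,fy=4,interpolation=cv2.INTER_CUBIC))
```

```text
[ 0.98 -0.17 -0.  ] [-3.92 -0.02  4.06]
True [-0.0001 -0.0001 -0.0006] [-4.   0.3  3.5]
39.2833
```

View pics/top9c.png

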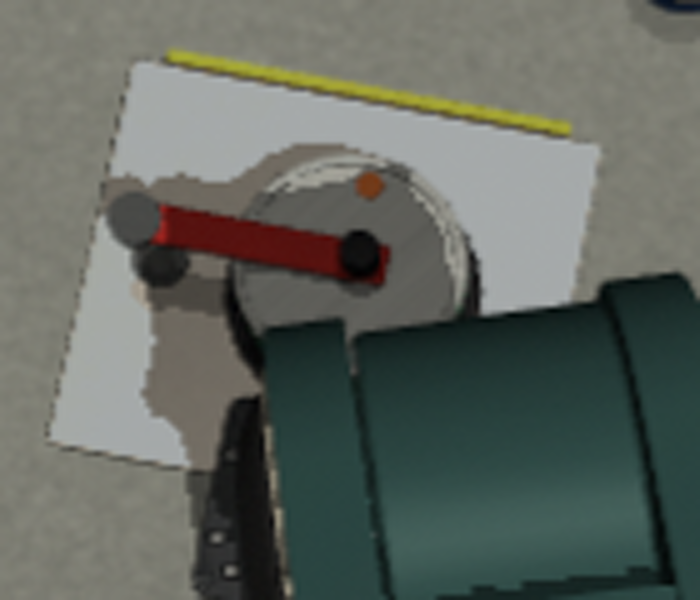

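View pics/scene9c.png

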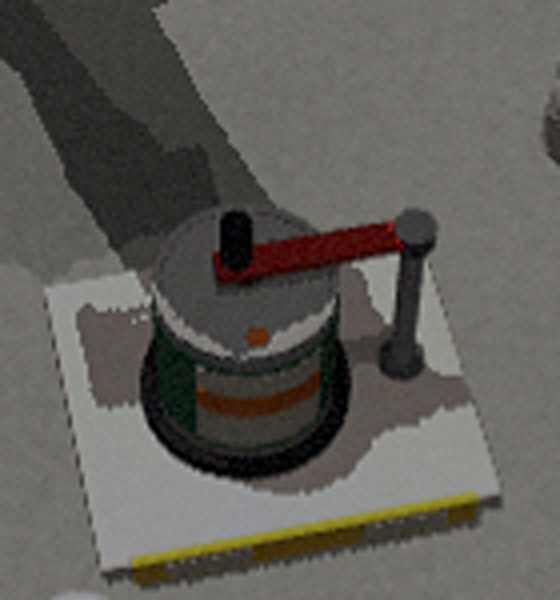

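View pics/scene9.png

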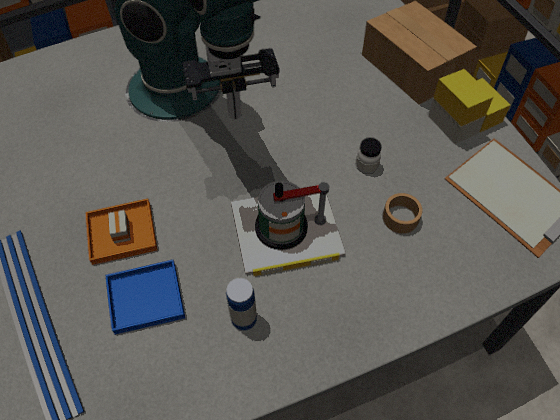

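The bar now lies across the lid with the knob at (360,252), and the dot is at (370,185). I'll measure the bar angle and label offset from this picture.

Run:
```python
from h import *
ci=robot.camera_info("top"); T=lambda l:[(190+(u+.5)/5-.5,165+(v+.5)/4.8-.5) for u,v in l]
im=cv2.imread("pics/top9.png"); H,S,V=cv2.split(cv2.cvtColor(im,cv2.COLOR_BGR2HSV))
def linedir(m,z):
    k=blob(m)[0]; mm=np.zeros(m.shape,np.uint8); cv2.drawContours(mm,[k],-1,1,-1)
    yx=np.argwhere(mm>0); w=toplane(yx[:,::-1],ci,z)[:,:2]
    vx,vy,x,y=cv2.fitLine(w.astype(np.float32),cv2.DIST_L2,0,.01,.01).ravel()
    return np.degrees(np.arctan2(vy,vx))%180,len(yx)
m=((H<5)|(H>174))&(S>150)&(V>50); print("bar",linedir(m,.149))
m2=(H>20)&(H<35)&(S>150)&(V>60); m2[:,:150]=0; print("strip",linedir(m2,.024))
k=toplane(T([(360,250)]),ci,.184)[0]; p=toplane(T([(134,216)]),ci,.16)[0]; d=k-p; print("knob-post",k,np.degrees(np.arctan2(d[1],d[0]))%180)
si=robot.camera_info("scene"); f=lambda u,v:(220+(u+.5)/4-.5,130+(v+.5)/4-.5)
print("knob scene",toplane([f(237,217)],si,.184))
for n,c in(("top",ci),("scene",si)):
    try: print(n,dot_yaw(cv2.imread(f"pics/{n}9.png"),c,(.5855,.099)))
    except Exception as e: print(n,e)
```

```text
bar (np.float32(79.28694), 293)
strip (np.float32(79.6053), 191)
knob-post [0.5826634  0.09398575 0.184     ] 79.68831118302033
knob scene [[0.58255704 0.09505331 0.184     ]]
top (11.0, array([263.7, 203. ]), array([0.6216, 0.0906, 0.128 ]), np.float64(0.0371), np.float64(346.9))
scene (11.0, array([284. , 213.6]), array([0.6222, 0.0904, 0.128 ]), np.float64(0.0377), np.float64(346.7))
```

The bar is parallel to the strip within 0.5°, so it is home. The label is about 3° off, roughly 2.5 mm, which is within tolerance. Handing in.

Run:
```python
from rig import robot
robot.pause(.2); robot.sign_off(); print(robot.get_state()['time'])
```

```text
the job is handed in; nothing more can be done
the job is handed in; nothing more can be done
```

The job is done and handed in, with the clock at about 40 s of the 64 s allowed; the rig reports no verdict. I set the carton down upright in the orange bin and rolled the tin round with a fingertip in four strokes. The third stroke overshot by about 7°, so I rolled it back. I then swung the red bar over the lid until it stopped against the finger.

**Last checks:**
- **Carton:** it stands upright near the middle of the orange bin. I checked this by eye in the final picture and did not measure it.
- **Label:** the lid dot reads 346.7–347.4° in three views, against a front direction of about 349.7°. That is 2–3° off, or about 2–3 mm sideways at the label, within the 10 mm allowed.
- **Bar:** it is parallel to the front strip within 0.5° (79.3–79.7° against 79.6°), which puts it at its stop. A further push aimed at confirming this halted at once on its force limit, so it added no new evidence.
- **Other objects:** the spray can, jar and tape roll look unmoved, and the arm was clear of everything.

**Disagreement:** the board's centre lies 13 mm to the post side (stand +y) of the lid's centre. The lid and the post agree with each other, so I took the lid centre as the turntable's axis. The views put that axis within 2–3 mm of each other, which leaves about 3° of doubt in the label angle.

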